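# Book out a bearing ball at the stockroom scanner

### The job

The red-capped marker is standing in the way in front of the barcode scanner: put it away upright in the empty cup of the grey organizer. Then take the blue sample tray by its black centre grip and, without letting the steel ball leave its pocket, present it to the scanner: tray level, its barcode label squarely facing the scanner's window at the window's height and about 9 cm from it. The program finishes while still holding the tray there in the air, still and touching nothing else; leave the other things on the desk where they are.

Things in the scene. Friction and masses are not known exactly. Their poses are not given: they have to be found in the camera images.
- marker_mid (a point): Middle of a chunky marker standing upright on its flat red cap: 138 mm tall; cap (lower 46 mm) 22 mm across, then a black barrel with a white band, 18 mm across, up to 130 mm, then a red plug; 30 g. The point is on its axis 69 mm above its foot; z points up. It is put away as it stands, cap down; gripping it 110 to 125 mm above its foot keeps the fingers above the cup's rim.
- organizer: Grey plastic desk organizer, fixed, 118 mm (x) by 150 mm (y); origin under its centre. Its -x half is a tray 30 mm high. Along its +x edge: the empty cup at +y, a note-paper pocket 60 mm high in the middle, and at -y a cup with pens that reach 150 mm above the desk.
- cup_mouth (a point): Centre of the mouth of the organizer's empty square cup, 30 mm to +x and 50 mm to +y of the organizer's origin, 85 mm above the desk; axes as the organizer's. 44 mm by 44 mm inside, walls 3 mm, inner floor 4 mm above the desk, so a marker standing in it reaches 142 mm. The pens' cup is 100 mm away to -y.
- tray_grip (a point): Grip point of the blue plastic sample tray (180 mm along its x, 92 mm along its y, 267 g with the ball): in the upright black fin at the tray's middle, 60 mm long along x, 14 mm thick along y, 58 mm high above the underside. The point is 42 mm above the underside, close above the centre of mass. z up. Deck 6 mm thick, lip 15 mm, label holder at the +x end 40 mm high.
- label (a point): Centre of the outward face of the barcode label (78 mm by 26 mm, white with black bars) at the tray's +x end: 91 mm to +x of the grip point and 18 mm below it. It faces the tray's +x.
- pocket (a point): Where the ball's centre is when it sits mid-pocket: 58 mm to -x, 26 mm to +y and 23 mm below the grip point, in the tray's frame. The pocket (one of four) is 21 mm wide inside with a rim 3 mm high: the ball has about 3 mm of play and rolls out if the tray is tipped some 35 degrees or jerked.
- ball_center (a point): Centre of the loose polished steel bearing ball, 25.4 mm across, 67 g.
- scanner: Black presentation barcode scanner, fixed: round foot 104 mm across, head 80 mm wide, 56 mm deep, 166 mm high; origin under its centre. Its window faces its -x. It reads a label that faces it squarely, 50 to 130 mm in front of the window and near its middle.
- window (a point): Centre of the scanner's dark glass window, 31 mm to -x of the scanner's axis and 108 mm above the desk; axes as the scanner's. It looks level along -x. With the label 90 mm in front at window height, the tray's grip point is 181 mm in front of the window and 126 mm above the desk.
- can: Bystander: white drinks can, 53 mm across, 135 mm high; origin under its centre.
- tape: Bystander: roll of brown parcel tape lying flat, 100 mm across, 48 mm high; origin under its centre.
- carton: Bystander: small cardboard carton 90 mm by 120 mm by 60 mm high; origin under its centre.
- stapler: Bystander: red and black stapler, 135 mm long along its x, 36 mm wide, 47 mm high; origin under its centre.
- knife: Bystander: yellow parcel knife, 140 mm long along its x, 30 mm wide, 22 mm high; origin under its centre.
- labels: Bystander: roll of white labels standing on end, 72 mm across, 55 mm high; origin under its centre.
There are look-alikes about, which are no part of the job. Several things look just like the part that bears tray_grip: the one meant starts farthest from the robot's base.

How it is judged:
On the way, in this order (a step that is already met when the one before it is completed fails the run):
1. the marker stands in the empty cup, let go (horizontal distance between marker_mid and cup_mouth below 0.022 m and z of marker_mid in the frame of cup_mouth below 0 m and angle between marker_mid's own z axis and vertical below 0.42 rad and contact force between marker and the fingers below 0.05 N and linear speed of marker below 0.03 m/s), for 0.2 s.
2. the tray is lifted by the gripper with the ball in its pocket (height (world z) of tray_grip above 0.09 m and contact force between tray and the fingers above 1 N and distance between ball_center and pocket below 0.009 m), for 0.2 s.
At the end, for the whole second after the job is handed in: Marker let go in the cup, leaning under 24 deg. Tray held still in the gripper, off the scanner, level within 7 deg, ball in its pocket; label faces the window within 12 deg, 50 to 130 mm in front, within 30 mm of its centre sideways and in height (horizontal distance between marker_mid and cup_mouth below 0.022 m and z of marker_mid in the frame of cup_mouth below 0 m and angle between marker_mid's own z axis and vertical below 0.42 rad and contact force between marker and the fingers below 0.05 N and distance between ball_center and pocket below 0.009 m and x of label in the frame of window between -0.13 and -0.05 m and y of label in the frame of window between -0.03 and 0.03 m and z of label in the frame of window between -0.03 and 0.03 m and x of tray_grip in the frame of window below -0.1 m and angle between the x axis of tray_grip and the x axis of window, either way round below 0.22 rad and angle between tray_grip's own z axis and vertical below 0.13 rad and contact force between tray and the fingers above 1 N and contact force between tray and scanner below 0.05 N and linear speed of tray below 0.02 m/s and angular speed of tray below 0.15 rad/s); the arm keeps its last pose, push and grip.
It fails at once if the ball leaves its pocket (distance between ball_center and pocket above 0.013 m).
It fails at once if a bystander is moved more than 3 cm or the can knocked over (distance of any of can, tape, carton, stapler, knife, labels from where it was at the start of the episode above 0.03 m or angle between can's own z axis and vertical above 0.6 rad).
It also fails if it takes over 67 s, if anything falls off the work surface, if the arm or the gripper's body presses on something with over 40 N, if the wrist force passes 120 N, or if a joint passes its speed limit or range.

### The arm

A 7-joint arm with a two-finger parallel gripper is mounted at the origin on the work surface. World frame = base frame: x ahead of the robot, y to its left, z up, the work surface at z = 0. Lengths are in m, angles in rad, forces in N, time in s.
With the tool pointing down it reaches from about 0.4 to 0.85 m from the base axis. Payload 4.5 kg.
Tool frame: the origin (TCP) lies midway between the tips of the shut fingers; the grasp point (between the pads) lies 19 mm behind it; z points along the fingers, y is the line along which they close (so a half turn about z gives the same grasp; the last joint's range is limited). The gripper opens to 88 mm and grips with 3 to 60 N. Pads are 18 mm wide; open, the fingers measure 123 mm over their backs; the gripper's body (75 mm by 187 mm) begins 45 mm behind the grasp point.
Start: joints at [1.134, 0.689, -0.195, 1.565, 0.157, 0.902, -0.215], TCP at [0.284, -0.557, 0.239] pointing down, gripper open.
Joint ranges: [-3.01, 3.01], [-0.46, 2.08], [-1.47, 1.51], [0.13, 2.56], [-1, 4.14], [0.04, 2.09], [-2.66, 2.66]. Speed limits (rad/s): [2.57, 2.57, 3.14, 3.14, 3.14, 3.14, 3.14].

### API

Orientations are given as a unit quaternion [x, y, z, w].
In Python, from plant import r gives the robot as it stands. The module is installed in compiled form; this text tells all that it offers.
- The arm moves only by the tool step_arm, never from a script. Its argument "series" is a list of rows, each a list of 7 numbers: the shift along the world's x, y, z in mm, then the turn, a rotation vector about the world's x, y, z in rad, then the closure, from 0 (fully open) to 1 (shut). A call has 1 to 20 rows; each row shifts and turns the commanded pose from where the row before left it; what a row does not reach is not made up. A row lasts 1/10 s, in which the tool goes at most 50 mm and 8.59 degrees, less where a joint would pass 70% of its speed; a pose out of reach is approached as far as the arm can. A call is refused whole if a number of a shift passes 50 or a number of a turn 0.15, either way. A call with a gripper value outside its range is refused whole. The fingers move at their own pace and stop on an object; "force" is the grip in N (left out, the last holds). Time passes only in rows, so rows that do not move let the fingers close. It gives the time, the measured TCP pose, the force, the opening and the grip force at its end, in the units of the state.
- r.get_state(): the state, without advancing time (a new reading comes with each control period).
- r.snapshot(name): name is "side" or "top" or "wrist"; returns (picture, depth): 384x512x3 uint8, blue, green, red; 384x512 float32, m along the optical axis (not along the pixel's ray), 0 where there is no reading.
- r.get_calibration(name): a dict with "intrinsics" (3x3 intrinsics, pixels), "pose" (4x4, takes a point from camera to world coordinates). Camera axes: x right, y up, looking along -z (the intrinsics and any distortion apply to the point x, -y, -z); pixel columns grow to the right and rows downward; lengths in m; the calibration is good to about 2 mm. The wrist camera is an equidistant fisheye: a pixel r from the principal point sees the ray r / f radians off the axis. A picture is of the moment at which its call begins: read the wrist's pose just before it. get_calibration takes no time and is no camera call; for the wrist camera it gives the pose at the moment of the call.
- r.finish_job(): hands the job in; it is judged then, once.
The state is a dict: "clock": time; "q": joint angles; "qd": joint speeds; "joint_torque": joint torques, N m; "tool_pos": TCP position; "eef_rot": TCP orientation; "contact_force": force on the tool from outside, world axes, zero at the start; "moment": the same for the moment, N m; "opening": opening from 0.0 (shut) to 1.0 (fully open); "finger_force": force on a finger pad.
Only numpy, scipy, OpenCV 4.12 (cv2) and the standard library are available. Lean on these libraries where they do the work, as an engineer would, in place of code of your own. Each camera call takes 0.05 s, during which the arm holds its last target. There are 200 camera calls.

## Working session

There is one attempt and no reset: what is moved stays moved. The work goes in short steps, Python scripts to look and compute and a tool call to move; the robot and the scene stay as the last step left them, time stands still between calls to the robot, and variables do not carry over. Pictures are saved under pics/ and viewed, at most 10 in all, crops included, and the job is handed in when it is done.

Besides the shell and the picture viewer there is one more tool, called after "Emit:" as a command line: name --pt "numbers of a row" for each row, then --argument value for the rest. step_arm: Moves the arm, as the interface text tells. Its arguments: {"type":"object","properties":{"series":{"type":"array"},"force":{"type":"number"}},"required":["series"]}

```bash
mkdir -p pics
cat > h.py <<'E'
import numpy as np, cv2
from plant import r
def save(name,out):
    c=r.get_calibration(name); im,d=r.snapshot(name)
    cv2.imwrite(f'pics/{out}.png',im); np.savez(f'pics/{out}.npz',im=im,d=d,K=c['intrinsics'],T=c['pose'])
def load(out):
    z=np.load(f'pics/{out}.npz'); return z['im'],z['d'],z['K'],z['T']
def cloud(out):
    im,d,K,T=load(out); v,u=np.mgrid[:384,:512]
    P=np.stack([(u-K[0,2])/K[0,0]*d,-(v-K[1,2])/K[1,1]*d,-d,np.ones_like(d)],-1)
    W=(P@T.T)[...,:3]; W[d==0]=np.nan
    return im,W
E
python3 - <<'E'
from h import *
s=r.get_state(); print(s['clock'],s['tool_pos'],s['eef_rot'],s['opening'])
for n in('top','side'):
    save(n,n+'0'); im,d,K,T=load(n+'0'); print(n,K.round(1).tolist(),T.round(3).tolist(),(d>0).mean())
a=cv2.imread('pics/top0.png');cv2.imwrite('pics/top0b.png',cv2.resize(a,(800,600)))
E
```

```text
0.0 [ 0.28315983 -0.55646948  0.23791319] [ 9.72410897e-01  2.33272827e-01 -2.91446835e-04 -8.66464250e-04] 1.0007930610915594
top [[453.6, 0.0, 257.7], [0.0, 453.6, 195.2], [0.0, 0.0, 1.0]] [[0.025, 0.989, -0.147, 0.36], [-1.0, 0.024, -0.008, -0.023], [-0.004, 0.147, 0.989, 1.227], [0.0, 0.0, 0.0, 1.0]] 0.9956715901692709
side [[346.5, 0.0, 258.0], [0.0, 346.5, 193.1], [0.0, 0.0, 1.0]] [[-0.854, 0.315, -0.415, 0.135], [-0.52, -0.488, 0.701, 0.722], [0.018, 0.814, 0.581, 0.687], [0.0, 0.0, 0.0, 1.0]] 0.9962056477864584
```

View pics/top0b.png

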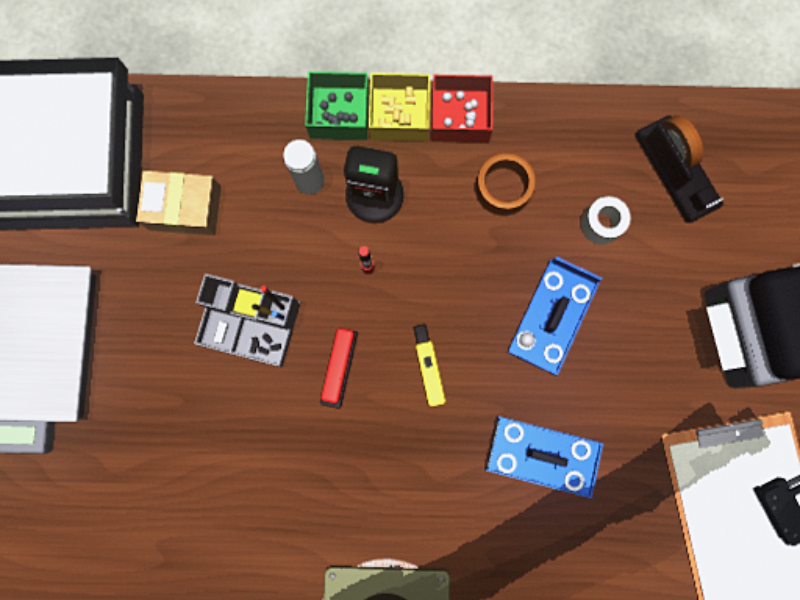

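View pics/side0.png

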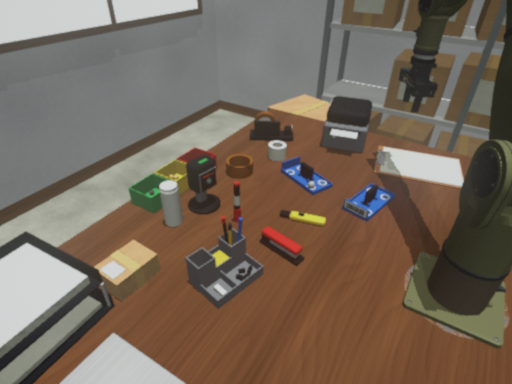

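The top view (800x600) shows the marker at (366,258), the scanner at (372,190), the organizer at (247,318) with its empty cup at (215,290), and the ball tray at (555,315) with the ball at (527,340). The near tray at (545,457) is the decoy. The side view agrees with this.

Run:
```python
from h import *
im,W=cloud('top0'); hsv=cv2.cvtColor(im,cv2.COLOR_BGR2HSV); H,S,V=[hsv[...,i].astype(int) for i in range(3)]
x,y,z=W[...,0],W[...,1],W[...,2]
vv,uu=np.mgrid[:384,:512]; U=uu*1.5625; Vv=vv*1.5625
def box(a,b,c,d): return (U>a)&(U<c)&(Vv>b)&(Vv<d)
def st(n,m):
    p=W[m]; print(n,m.sum(),np.nanmedian(p,0).round(4),np.nanmin(p,0).round(3),np.nanmax(p,0).round(3))
# side cloud for marker
st('table',box(430,250,480,300))
m=box(350,240,380,280)&(z>0.02); st('marker',m); st('markertop',m&(z>0.11))
o=box(185,265,305,370)&(z>0.01); st('org',o)
g=o&(z>0.076)&(z<0.095); st('rim',g&box(185,265,240,315))
def rect(m,n):
    p=W[m][:,:2].astype(np.float32); p=p[~np.isnan(p).any(1)]; R=cv2.minAreaRect(p*1000); print(n,R, cv2.boxPoints(R).round(0).tolist())
rect(o&(z<0.04)&(z>0.02)&(S<60),'orgtray'); rect(g&box(185,265,240,315),'cup')
blue=(H>95)&(H<125)&(S>120)&box(500,250,610,380); st('blue',blue); rect(blue,'tray')
deck=blue&(z<0.012);st('deck',deck)
fin=box(535,285,580,345)&(z>0.045); st('fin',fin); rect(fin,'fin')
hol=blue&(z>0.033); st('holder',hol); rect(hol,'holder')
ball=box(512,326,540,352)&(S<60)&(z>0.02); st('ball',ball)
sc=box(335,140,410,225)&(z>0.15); st('scan',sc); rect(sc,'scan')
foot=box(335,170,410,225)&(z>0.004)&(z<0.03)&(V<80); st('foot',foot)
for n in['top0','side0']:
    im,W=cloud(n);x,y,z=W[...,0],W[...,1],W[...,2]
    rg=(abs(x-0.47)<.08)&(abs(y)<.1) if 0 else None
im,W=cloud('side0'); hsv=cv2.cvtColor(im,cv2.COLOR_BGR2HSV)
v,u=np.mgrid[:384,:512]
m=(u>228)&(u<246)&(v>178)&(v<222)&(W[...,2]>0.01)&(hsv[...,1]>0)
for lo,hi in((.01,.04),(.05,.08),(.08,.12),(.12,.15)):
    st('sm%.2f'%lo,m&(W[...,2]>lo)&(W[...,2]<hi))
s=(u>185)&(u<222)&(v>145)&(v<215)&(W[...,2]>0.06); st('sscan',s)
for lo in(.07,.09,.11,.13,.15):
    k=s&(abs(W[...,2]-lo)<.01); rect(k,'s%.2f'%lo)
```

```text
table 992 [ 5.981e-01 -1.045e-01 -5.000e-04] [ 0.555 -0.148 -0.009] [ 0.642 -0.061  0.008]
marker 115 [0.5998 0.0491 0.1027] [0.595 0.041 0.023] [0.613 0.059 0.143]
markertop 54 [0.6035 0.051  0.1347] [0.597 0.042 0.111] [0.613 0.059 0.143]
org 1600 [0.519  0.2521 0.0449] [0.429 0.168 0.01 ] [0.571 0.339 0.15 ]
rim 135 [0.544  0.2947 0.084 ] [0.515 0.266 0.076] [0.571 0.325 0.09 ]
orgtray ((500.1411437988281, 254.22174072265625), (150.94810485839844, 111.70832061767578), 76.6214599609375) [[428.0, 194.0], [537.0, 168.0], [572.0, 315.0], [463.0, 341.0]]
cup ((543.62353515625, 295.21954345703125), (50.8367805480957, 50.5311279296875), 77.68109893798828) [[514.0, 276.0], [563.0, 265.0], [574.0, 315.0], [524.0, 325.0]]
blue 1847 [ 0.5317 -0.2748  0.0065] [ 0.429 -0.358 -0.007] [ 0.632 -0.195  0.062]
tray ((533.2348022460938, -276.05328369140625), (93.18831634521484, 193.8636474609375), 65.62876892089844) [[426.0, -278.0], [602.0, -358.0], [641.0, -274.0], [464.0, -194.0]]
deck 1485 [ 0.5278 -0.2725  0.0056] [ 0.429 -0.358 -0.007] [ 0.632 -0.195  0.012]
fin 132 [ 0.5254 -0.2719  0.0567] [
[... 1381 characters left out ...]
961.0, -130.0], [737.0, 96.0]]
s0.09 ((723.6093139648438, 58.181396484375), (86.10938262939453, 41.29669952392578), 44.23546600341797) [[678.0, 43.0], [707.0, 13.0], [769.0, 73.0], [740.0, 103.0]]
s0.11 ((722.6015014648438, 59.47809600830078), (86.34437561035156, 40.68578338623047), 42.2105598449707) [[677.0, 46.0], [704.0, 15.0], [768.0, 73.0], [741.0, 104.0]]
s0.13 ((723.1407470703125, 58.64915466308594), (87.11294555664062, 42.43207550048828), 43.235511779785156) [[677.0, 44.0], [706.0, 13.0], [769.0, 73.0], [740.0, 104.0]]
s0.15 ((724.1819458007812, 55.80615997314453), (86.99876403808594, 42.118255615234375), 47.4373779296875) [[679.0, 38.0], [710.0, 10.0], [769.0, 74.0], [738.0, 102.0]]
```

Emit:
step_arm --pt "9 17 0 0 0 0 0" --pt "18 34 0 0 0 0 0" --pt "18 34 0 0 0 0 0" --pt "18 34 0 0 0 0 0" --pt "18 34 0 0 0 0 0" --pt "18 34 0 0 0 0 0" --pt "18 34 0 0 0 0 0" --pt "18 34 0 0 0 0 0" --pt "18 34 0 0 0 0 0" --pt "18 34 0 0 0 0 0" --pt "18 34 0 0 0 0 0" --pt "18 34 0 0 0 0 0" --pt "18 34 0 0 0 0 0" --pt "18 34 0 0 0 0 0" --pt "18 34 0 0 0 0 0" --pt "18 34 0 0 0 0 0" --pt "18 34 0 0 0 0 0" --pt "18 34 0 0 0 0 0" --pt "6 11 0 0 0 0 0.3" --pt "0 0 0 0 0 0 0.3" --force 15

```text
clock: 2.1
tool_pos: [0.6046, 0.0513, 0.2382]
eef_rot: [0.972, 0.235, -0.0, -0.001]
contact_force: [-0.4, 0.1, 0.6]
opening: 0.841
finger_force: 0.0
```

Emit:
step_arm --pt "0 -1 -10 0 0 0 0.3" --pt "0 0 -20 0 0 0 0.3" --pt "0 0 -20 0 0 0 0.3" --pt "0 0 -20 0 0 0 0.3" --pt "0 0 -20 0 0 0 0.3" --pt "0 0 -20 0 0 0 0.3" --pt "0 0 -15 0 0 0 0.3" --pt "0 0 -10 0 0 0 0.3" --pt "0 0 -4 0 0 0 0.3" --pt "0 0 0 0 0 0 0.3" --pt "0 0 0 0 0 0 1" --pt "0 0 0 0 0 0 1" --pt "0 0 0 0 0 0 1" --pt "0 0 0 0 0 0 1" --pt "0 0 0 0 0 0 1" --pt "0 0 0 0 0 0 1" --pt "0 0 0 0 0 0 1" --pt "0 0 0 0 0 0 1"

```text
clock: 3.9
tool_pos: [0.6046, 0.048, 0.0998]
eef_rot: [0.972, 0.233, 0.0, 0.0]
contact_force: [0.6, 0.4, 0.4]
opening: 0.199
finger_force: 15.0
```

Emit:
step_arm --pt "0 0 8 0 0 0 1" --pt "0 0 18 0 0 0 1" --pt "0 0 20 0 0 0 1" --pt "0 0 20 0 0 0 1" --pt "0 0 20 0 0 0 1" --pt "0 0 20 0 0 0 1" --pt "0 0 20 0 0 0 1" --pt "0 0 20 0 0 0 1" --pt "0 0 10 0 0 0 1" --pt "0 10 4 0 0 0.07 1" --pt "0 24 0 0 0 0.1 1" --pt "-5 27 0 0 0 0.1 1" --pt "-8 30 0 0 0 0.1 1" --pt "-8 30 0 0 0 0.1 1" --pt "-8 30 0 0 0 0.1 1" --pt "-8 30 0 0 0 0.1 1" --pt "-8 30 0 0 0 0.1 1" --pt "-8 24 0 0 0 0.1 1" --pt "-8 12 0 0 0 0 1" --pt "0 0 0 0 0 0 1"

```text
clock: 5.9
tool_pos: [0.5417, 0.2969, 0.2596]
eef_rot: [0.783, 0.622, -0.0, -0.001]
contact_force: [0.1, -1.2, 0.9]
opening: 0.194
finger_force: 15.0
```

Run:
```python
from h import *
print(r.get_state()['tool_pos'])
save('side','side1'); save('top','top1')
a,b=cv2.imread('pics/side1.png')[120:310,130:330],cv2.imread('pics/top1.png')[130:250,80:240]
cv2.imwrite('pics/c1.png',np.hstack([cv2.resize(a,(400,380)),cv2.resize(b,(400,300)) if 0 else cv2.copyMakeBorder(cv2.resize(b,(400,300)),0,80,0,0,0)]))
im,W=cloud('side1');v,u=np.mgrid[:384,:512];x,y,z=[W[...,i] for i in range(3)]
# marker visible surface
m=(abs(x-.543)<.03)&(abs(y-.2955)<.03)&(z>.15)&(z<.24)
for lo in(.16,.18,.2,.22):
    k=m&(abs(z-lo)<.01); print(lo,k.sum(),W[k].mean(0).round(4) if k.any() else '')
k=(z>.08)&(z<.09)&(abs(x-.543)<.04)&(abs(y-.2955)<.04); p=(W[k][:,:2]*1000).astype(np.float32); print(k.sum(),cv2.minAreaRect(p))
```

```text
[0.54172664 0.29694677 0.2596411 ]
0.16 37 [0.5351 0.3061 0.1645]
0.18 70 [0.5349 0.3062 0.1802]
0.2 81 [0.5358 0.3056 0.2003]
0.22 63 [0.5358 0.3052 0.2202]
138 ((542.6511840820312, 293.1026916503906), (51.673851013183594, 51.60625457763672), 77.10711669921875)
```

View pics/c1.png

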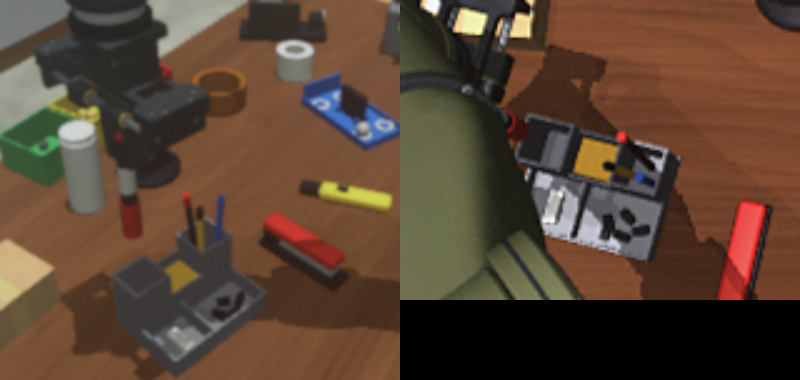

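Side crop: the marker hangs vertical at (130,205), right over the cup at (145,275). It needs a shift of about (+2,-3) mm before going down.

Emit:
step_arm --pt "2 -3 0 0 0 0 1" --pt "0 0 -10 0 0 0 1" --pt "0 0 -15 0 0 0 1" --pt "0 0 -15 0 0 0 1" --pt "0 0 -15 0 0 0 1" --pt "0 0 -15 0 0 0 1" --pt "0 0 -15 0 0 0 1" --pt "0 0 -15 0 0 0 1" --pt "0 0 -15 0 0 0 1" --pt "0 0 -14 0 0 0 1" --pt "0 0 -10 0 0 0 1" --pt "0 0 -8 0 0 0 1" --pt "0 0 -4 0 0 0 1" --pt "0 0 -2 0 0 0 1" --pt "0 0 0 0 0 0 1" --pt "0 0 0 0 0 0 1"

```text
clock: 7.6
tool_pos: [0.5458, 0.2922, 0.1072]
eef_rot: [0.784, 0.621, 0.001, 0.0]
contact_force: [0.0, 0.0, -0.4]
opening: 0.2
finger_force: 15.0
```

Emit:
step_arm --pt "0 0 -2 0 0 0 1" --pt "0 0 0 0 0 0 0.6" --pt "0 0 0 0 0 0 0.6" --pt "0 0 0 0 0 0 0.5" --pt "0 0 0 0 0 0 0.5" --pt "0 0 0 0 0 0 0.5" --pt "0 0 8 0 0 0 0.5" --pt "0 0 15 0 0 0 0.5" --pt "0 0 20 0 0 0 0.5" --pt "0 0 20 0 0 0 0.5" --pt "0 0 20 0 0 0 0.5" --pt "0 0 20 0 0 0 0.5" --pt "0 0 20 0 0 0 0.5"

```text
clock: 8.9
tool_pos: [0.5457, 0.2922, 0.2302]
eef_rot: [0.784, 0.621, 0.001, 0.0]
contact_force: [0.1, -0.2, -0.5]
opening: 0.501
finger_force: 0.0
```

Emit:
step_arm --pt "0 -14 0 0 0 -0.098 0.3" --pt "0 -30 0 0 0 -0.1 0.2" --pt "0 -32 0 0 0 -0.1 0" --pt "0 -32 0 0 0 -0.1 0" --pt "0 -32 0 0 0 -0.1 0" --pt "-2 -32 0 0 0 -0.1 0" --pt "-2 -32 0 0 0 -0.1 0" --pt "-2 -32 0 0 0 -0.1 0" --pt "-2 -32 0 0 0 -0.1 0" --pt "-2 -32 0 0 0 -0.1 0" --pt "-2 -32 0 0 0 -0.1 0" --pt "-2 -32 0 0 0 -0.1 0" --pt "-2 -32 0 0 0 -0.1 0" --pt "-2 -32 0 0 0 -0.1 0" --pt "-2 -32 0 0 0 -0.1 0" --pt "0 -32 0 0 0 -0.1 0" --pt "0 -32 0 0 0 -0.1 0" --pt "0 -32 0 0 0 -0.07 0" --pt "0 -8 0 0 0 0 0" --pt "0 0 0 0 0 0 0"

```text
clock: 10.9
tool_pos: [0.5255, -0.2731, 0.2286]
eef_rot: [0.977, -0.213, 0.001, 0.0]
contact_force: [0.6, 1.4, -1.2]
opening: 1.002
finger_force: 0.0
```

Run:
```python
from h import *
s=r.get_state();print(s['tool_pos'],s['eef_rot'])
save('wrist','w2');save('side','side2'); save('top','top2')
for n in('top2','side2'):
    im,W=cloud(n);x,y,z=[W[...,i] for i in range(3)]
    for lo,hi in((.095,.125),(.125,.16)):
        k=(abs(x-.543)<.035)&(abs(y-.295)<.035)&(z>lo)&(z<hi); print(n,lo,k.sum(),np.median(W[k],0).round(4) if k.any() else '')
im,d,K,T=load('w2'); print(K.round(1).tolist(),T.round(3).tolist())
```

```text
[ 0.52546898 -0.27306106  0.22860902] [ 9.77154499e-01 -2.12529196e-01  6.50465793e-04  6.10894986e-05]
top2 0.095 25 [0.5417 0.29   0.1106]
top2 0.125 54 [0.5444 0.2952 0.1402]
side2 0.095 76 [0.5395 0.3012 0.1097]
side2 0.125 70 [0.5422 0.2988 0.1372]
[[297.3, 0.0, 256.3], [0.0, 297.3, 193.1], [0.0, 0.0, 1.0]] [[-0.416, 0.867, 0.273, 0.599], [-0.909, -0.397, -0.125, -0.304], [-0.0, -0.301, 0.954, 0.375], [0.0, 0.0, 0.0, 1.0]]
```

View pics/w2.png

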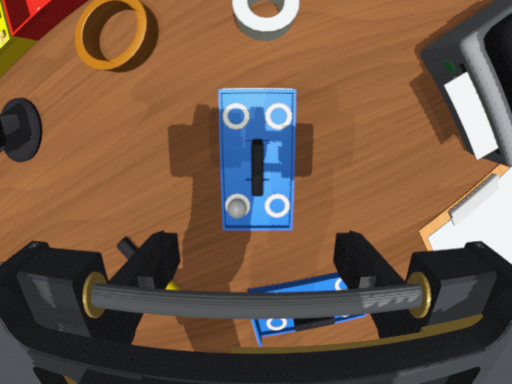

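View pics/side2.png

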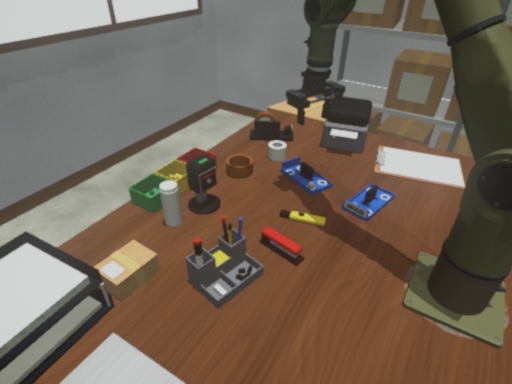

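The side view shows the marker standing in the cup at (199,250), and the depth puts its top within 2 mm of the cup centre. The wrist view shows the ball tray at (258,160), its fin at (257,167) and the ball at (237,206), in line with the gripper.

Run:
```python
from h import *
im,d,K,T=load('w2')
g=im.max(2)<45; m=np.zeros_like(g); m[130:205,245:270]=1; m&=g
n,l,s,c=cv2.connectedComponentsWithStats(m.astype(np.uint8)); i=1+s[1:,4].argmax(); v,u=np.nonzero(l==i); print(s[i],c[i])
def ray(u,v,z):
    a,b=u-K[0,2],v-K[1,2]; q=np.hypot(a,b); th=q/K[0,0]
    D=np.stack([np.sin(th)*a/q,-np.sin(th)*b/q,-np.cos(th)],-1)@T[:3,:3].T
    return T[:3,3]+D*((z-T[2,3])/D[...,2])[...,None]
P=ray(u,v,.058); R=cv2.minAreaRect((P[:,:2]*1000).astype(np.float32)); print(R)
b=(im[...,0]>150)&(im[...,2]<90)&(im[...,1]<160); b[:,:210]=0;b[:,305:]=0;b[:80]=0;b[240:]=0
v,u=np.nonzero(b);P=ray(u,v,.008);print(cv2.minAreaRect((P[:,:2]*1000).astype(np.float32)))
```

```text
[252 140  11  55 517] [256.80077369 166.172147  ]
((533.9702758789062, -275.5646667480469), (10.891014099121094, 60.640167236328125), 65.21180725097656)
((528.2645263671875, -273.12713623046875), (93.57694244384766, 180.07247924804688), 65.32979583740234)
```

Emit:
step_arm --pt "2 0 -10 0 0 0 0" --pt "0 0 -20 0 0 0 0" --pt "0 0 -22 0 0 0 0" --pt "0 0 -22 0 0 0 0" --pt "0 0 -22 0 0 0 0" --pt "0 0 -22 0 0 0 0" --pt "0 0 -20 0 0 0 0" --pt "0 0 -18 0 0 0 0" --pt "0 0 -15 0 0 0 0" --pt "0 0 -12 0 0 0 0" --pt "0 0 -10 0 0 0 0" --pt "0 0 -7 0 0 0 0" --pt "0 0 -4 0 0 0 0" --pt "0 0 0 0 0 0 0" --pt "0 0 0 0 0 0 0.3" --force 10

```text
clock: 12.55
tool_pos: [0.5278, -0.2722, 0.0242]
eef_rot: [0.977, -0.212, 0.0, 0.0]
contact_force: [0.4, 0.6, -0.2]
opening: 0.932
finger_force: 0.0
```

Run:
```python
from h import *
s=r.get_state();print(s['tool_pos'],s['eef_rot'])
save('wrist','w3')
```

```text
[ 0.52781358 -0.27223104  0.02415859] [ 9.77266438e-01 -2.12014469e-01  3.86652096e-04  1.54646003e-04]
```

View pics/w3.png

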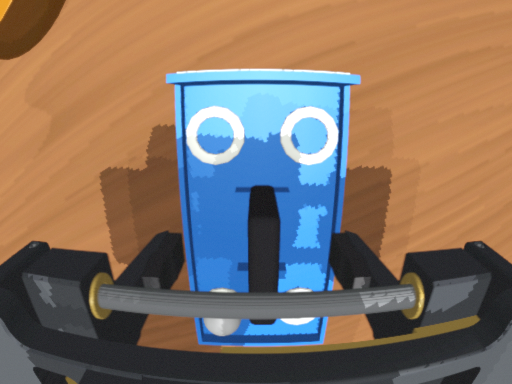

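The wrist view shows the fin at (263,255), centred between the fingertips at (165,260) and (350,260), with the ball in its pocket at (222,318). I'll close gently.

Emit:
step_arm --pt "0 0 0 0 0 0 0.4" --pt "0 0 0 0 0 0 0.5" --pt "0 0 0 0 0 0 0.6" --pt "0 0 0 0 0 0 0.7" --pt "0 0 0 0 0 0 0.75" --pt "0 0 0 0 0 0 0.8" --pt "0 0 0 0 0 0 0.84" --pt "0 0 0 0 0 0 0.9" --pt "0 0 0 0 0 0 1" --pt "0 0 0 0 0 0 1" --pt "0 0 0 0 0 0 1" --pt "0 0 0 0 0 0 1"

```text
clock: 13.8
tool_pos: [0.5274, -0.2722, 0.0237]
eef_rot: [0.977, -0.212, -0.0, 0.0]
contact_force: [-0.2, -0.7, 0.3]
opening: 0.157
finger_force: 10.0
```

Emit:
step_arm --pt "0 0 0 0 0 0 1" --pt "0 0 0 0 0 0 1" --pt "0 0 0 0 0 0 1" --pt "0 0 0 0 0 0 1" --pt "0 0 1 0 0 0 1" --pt "0 0 2 0 0 0 1" --pt "0 0 4 0 0 0 1" --pt "0 0 5 0 0 0 1" --pt "0 0 6 0 0 0 1" --pt "0 0 6 0 0 0 1" --pt "0 0 6 0 0 0 1" --pt "0 0 6 0 0 0 1" --pt "0 0 6 0 0 0 1" --pt "0 0 6 0 0 0 1" --pt "0 0 6 0 0 0 1" --pt "0 0 5 0 0 0 1" --pt "0 0 4 0 0 0 1" --pt "0 0 2 0 0 0 1" --pt "0 0 1 0 0 0 1" --pt "0 0 0 0 0 0 1" --force 45

```text
clock: 15.8
tool_pos: [0.5275, -0.272, 0.0897]
eef_rot: [0.977, -0.212, -0.0, 0.0]
contact_force: [0.3, -0.0, -3.5]
opening: 0.154
finger_force: 45.0
```

Run:
```python
from h import *
s=r.get_state();print(s['tool_pos'],s['eef_rot'],s['finger_force'],s['moment'])
save('wrist','w4')
```

```text
[ 0.52747126 -0.27196165  0.08972549] [ 9.77281249e-01 -2.11946583e-01 -7.97192599e-05  1.78549872e-05] 45.00017439946532 [0.08110578 0.05266606 0.01164958]
```

View pics/w4.png

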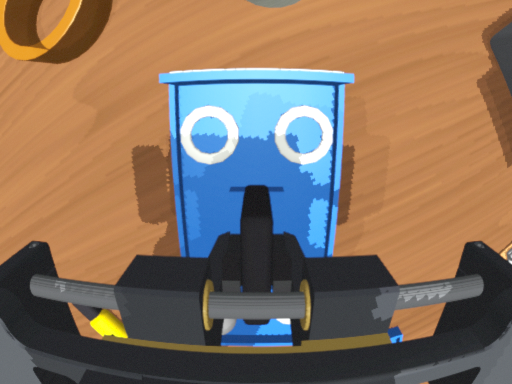

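The wrist view shows the tray lifted and level with no tilt: the fin is at (257,240) between the pads, and the lip is at row 77, about where it was before the lift. Next is the gentle transfer.

Emit:
step_arm --pt "0 3 1 0 0 0 1" --pt "0 6 1 0 0 0.005 1" --pt "0 9 2 0 0 0.01 1" --pt "0 12 2 0 0 0.015 1" --pt "0 14 2 0 0 0.018 1" --pt "0 15 2 0 0 0.018 1" --pt "0 15 2 0 0 0.018 1" --pt "0 15 2 0 0 0.018 1" --pt "0 15 2 0 0 0.018 1" --pt "0 15 1 0 0 0.018 1" --pt "0 15 1 0 0 0.018 1" --pt "0 15 0 0 0 0.018 1" --pt "0 15 0 0 0 0.018 1" --pt "0 15 0 0 0 0.018 1" --pt "0 15 0 0 0 0.018 1" --pt "0 15 0 0 0 0.018 1" --pt "0 15 0 0 0 0.018 1" --pt "0 15 0 0 0 0.015 1" --pt "0 15 0 0 0 0.01 1" --pt "0 15 0 0 0 0.005 1"

```text
clock: 17.85
tool_pos: [0.5275, -0.0018, 0.1077]
eef_rot: [0.998, -0.066, 0.0, 0.0]
contact_force: [-0.3, -0.4, -2.6]
opening: 0.153
finger_force: 45.0
```

Emit:
step_arm --pt "0 15 0 0 0 0 1" --pt "1 15 0 0 0 0 1" --pt "1 14 0 0 0 0 1" --pt "0 12 0 0 0 0 1" --pt "0 9 0 0 0 0 1" --pt "0 6 0 0 0 0 1" --pt "0 3 0 0 0 0 1" --pt "0 1 0 0 0 0 1" --pt "0 0 0 0 0 0 1" --pt "0 0 0 0 0 0 1"

```text
clock: 18.85
tool_pos: [0.5296, 0.0713, 0.1078]
eef_rot: [0.998, -0.067, 0.0, 0.0]
contact_force: [0.6, -0.3, -2.4]
opening: 0.157
finger_force: 45.0
```

Run:
```python
from h import *
s=r.get_state();print(s['tool_pos'],s['eef_rot'],s['finger_force'],s['moment'])
save('top','top5');save('side','side5');save('wrist','w5')
a,b=[cv2.imread(f'pics/{n}.png') for n in('side5','w5')]
cv2.imwrite('pics/c5.png',np.hstack([cv2.resize(a[120:320,130:330],(400,400)),cv2.resize(b,(400,300))[:, :] if 0 else cv2.copyMakeBorder(cv2.resize(b,(400,300)),0,100,0,0,0)]))
for n in('top5','side5'):
    im,W=cloud(n); hsv=cv2.cvtColor(im,cv2.COLOR_BGR2HSV);x,y,z=[W[...,i] for i in range(3)]
    k=(hsv[...,0]>95)&(hsv[...,0]<125)&(hsv[...,1]>120)&(z>.07)&(z<.14)&(abs(y-.07)<.08)&(x>.4)&(x<.66)
    p=W[k]; print(n,k.sum(),p.min(0).round(3),p.max(0).round(3),cv2.minAreaRect((p[:,:2]*1000).astype(np.float32)))
    A=np.c_[p[:,:2],np.ones(len(p))]; q=p[:,2]<np.median(p[:,2])+.004; print(np.linalg.lstsq(A[q],p[q,2],rcond=None)[0].round(3))
    k=(abs(x-.543)<.035)&(abs(y-.295)<.035)&(z>.125)&(z<.16); print(k.sum(),np.median(W[k],0).round(4) if k.any() else '')
    k=(abs(x-.72)<.06)&(abs(y-.05)<.06)&(z>.155); p=W[k];print('scan',k.sum(),cv2.minAreaRect((p[:,:2]*1000).astype(np.float32)) if k.any() else'')
```

```text
[0.52956672 0.07126005 0.10776082] [ 9.97749399e-01 -6.70527223e-02  2.62738474e-05  2.62500103e-04] 45.00015590339899 [ 0.03197732  0.06750765 -0.01064567]
top5 579 [0.436 0.018 0.083] [0.619 0.086 0.127] ((527.41748046875, 46.20927810668945), (46.89412307739258, 180.9626922607422), 78.83950805664062)
[0.003 0.002 0.088]
53 [0.5451 0.2952 0.1404]
scan 663 ((739.5984497070312, 43.4945068359375), (79.85140228271484, 55.646541595458984), 80.12203979492188)
side5 791 [0.435 0.027 0.084] [0.624 0.129 0.128] ((529.3237915039062, 72.30787658691406), (93.78013610839844, 181.08819580078125), 82.22280883789062)
[0.001 0.007 0.089]
70 [0.542  0.2989 0.1365]
scan 273 ((737.6718139648438, 43.741065979003906), (76.17674255371094, 53.14531326293945), 79.02572631835938)
```

View pics/c5.png

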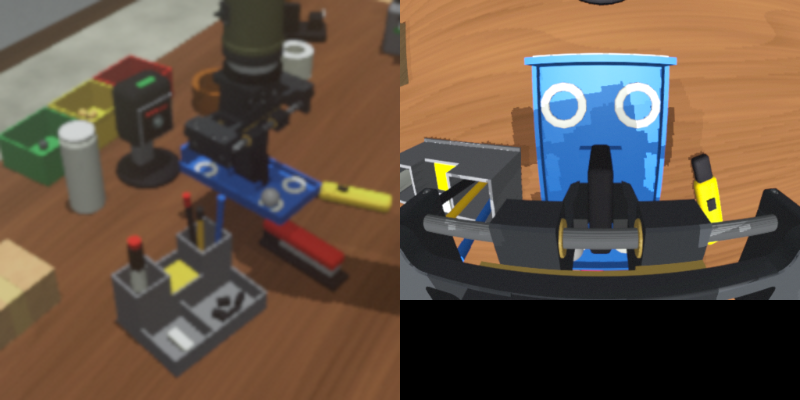

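The side crop shows the marker upright in the cup at (136,265). The tray is level in front of the scanner with the ball in its pocket at (270,198). By measurement the label is about 91 mm from the window, 3 mm off sideways, 1 mm off in height and about 1° off square.

```bash
python3 -c "
from plant import r
print(r.finish_job())"
```

```text
the job is handed in; nothing more can be done
None
```

I handed the job in with the marker upright in the empty cup and the tray held level, ball in its pocket, its label about 91 mm from the scanner window; the hand-in returned no verdict.

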